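# Steady the balance plate

## Robot

A 6-joint arm with a two-finger parallel gripper is mounted at the origin on the work surface. World frame = base frame: x ahead of the robot, y to its left, z up, the work surface at z = 0. Lengths are in mm, angles in degrees, forces in N, time in s.
With the tool pointing down it reaches from about 350 to 850 mm from the base axis. Payload 8.1 kg.
Tool frame: the origin (TCP) lies midway between the tips of the shut fingers; the grasp point (between the pads) lies 19 mm behind it; z points along the fingers, y is the direction in which the jaws open and shut (so a half turn about z gives the same grasp; the last joint's range is limited). The gripper opens to 85 mm and grips with 20 to 120 N. Pads are 22 mm wide; open, the fingers measure 114 mm over their backs; the gripper's body (76 mm by 85 mm) begins 54 mm behind the grasp point. The pads swing forward as they close: fully open they stand 13 mm farther back than shut.
Start: joints at [58.247, 7.471, 85.268, -0, 87.261, -4.893], TCP at [271.07, 535.282, 231.292] pointing down, gripper open.
Joint ranges: [-169.43, 169.43], [-51.17, 129.36], [1.28, 143.12], [-76.62, 256.62], [0, 156.53], [-152.29, 152.29]. Speed limits (degrees/s): [136.94, 136.94, 159.86, 180, 180, 180].

## Interface

Orientations are given as [roll, pitch, yaw] about the fixed x, y, z axes, in that order (R = Rz(yaw) Ry(pitch) Rx(roll)).
In Python, from bench import telemetry, snapshot, camera_params, job gives the robot as it stands. The module is installed in compiled form; this text tells all that it offers.
- The arm moves only by the shell command python3 -m jog 'ROWS' [FORCE]. ROWS is JSON, a list that holds one entry, the list of rows, each a list of 7 numbers: the shift along the tool's x, y, z in units of 50 mm (1.0 is 50 mm), then the turn, a rotation vector about the tool's x, y, z in units of 2 pi rad (1.0 is 2 pi rad), then the opening, from 0 (shut) to 1 (fully open). In form: [[[dx, dy, dz, rx, ry, rz, claw], ...]]. A call has 1 to 12 rows; each row shifts and turns the commanded pose from where the row before left it, along the tool's axes as they then stand; what a row does not reach is not made up. A row lasts 1/8 s, in which the tool goes at most 62.5 mm and 10.7 degrees, less where a joint would pass 70% of its speed; a pose out of reach is approached as far as the arm can. A call with a number of a shift or a turn outside -1 to 1 is refused whole. A call with a gripper value outside its range is refused whole. The fingers move at their own pace and stop on an object; FORCE is the grip in N (left out, the last holds). Time passes only in rows, so rows that do not move let the fingers close. It gives the time, the measured TCP pose, the force and the opening at its end, in the units of the state.
- telemetry.sense(): the state, without advancing time (a new reading comes with each control period).
- snapshot(name): name is "scene" or "side" or "wrist"; returns (picture, depth): 400x640x3 uint8, red, green, blue; 400x640 float32, mm along the optical axis (not along the pixel's ray), 0 where there is no reading.
- camera_params(name): a dict with "K" (3x3 intrinsics, pixels), "extrinsics" (4x4, takes a point from camera to world coordinates). Camera axes: x right, y down, z forward; pixel columns grow to the right and rows downward; lengths in mm; the calibration is good to about 2 mm. A picture is of the moment at which its call begins: read the wrist's pose just before it. camera_params takes no time and is no camera call; for the wrist camera it gives the pose at the moment of the call.
- job.hand_in(): hands the job in, once; it reports no verdict.
The state is a dict: "time": time; "joint_pos": joint angles; "qd": joint speeds; "joint_efforts": joint torques, N m; "tool_pos": TCP position; "tcp_rot": TCP orientation; "ft_force": force on the tool from outside, world axes, zero at the start; "wrist_torque": the same for the moment, N m; "finger_gap": finger opening in mm.
Only numpy, scipy, OpenCV 4.12 (cv2) and the standard library are available. Lean on these libraries where they do the work, as an engineer would, in place of code of your own. Each camera call takes 0.05 s, during which the arm holds its last target. There are 200 camera calls.

## Task

The plate under the balance rocks at one of its four corners. Press the corners with a fingertip to find the one that gives and push that corner down until it stops, then press the tongue of that corner's shim down flat. Leave the other three shims standing; do not lift or shift the plate, and leave the things around it in their places.

Things in the scene. Friction and masses are not known exactly. Their poses are not given: they have to be found in the camera images.
- cradle: grey steel levelling cradle fixed to the bench, deck 196 x 356 x 8 mm (x, y, z), turned by up to 0.2 rad. Origin: centre of its underside, on the bench; x away from the robot, y to its left. Near corners are at -x, left ones at +y. On the deck: four posts under the plate, dark stops round it (36 mm above the bench), four shims with small black rest blocks.
- plate: bare aluminium plate 160 x 220 x 10 mm, axes as the cradle's, a white balance (88 x 110 mm, pan 48 mm above the plate's underside, a 32 mm weight on it) fixed on its middle; about 1 kg. Origin: centre of its underside, 30 mm above the bench (top at 40 mm). Lies loose on four posts, 2 mm play between the stops. One corner, different each time, has a springy post; all look alike.
- corner_near_left (a point): point on the plate's top face, right over the near left post, where to press that corner: 18 mm in from the plate's near edge, 22 mm in from its left edge; 40 mm above the bench. If this is the springy corner it sinks about 4 mm under a push of 3 to 5 N, then goes hard, and comes up when let go; if not, it is hard (gives under 1 mm)
- corner_near_right (a point): point on the plate's top face, right over the near right post, where to press that corner: 18 mm in from the plate's near edge, 22 mm in from its right edge; 40 mm above the bench. If this is the springy corner it sinks about 4 mm under a push of 3 to 5 N, then goes hard, and comes up when let go; if not, it is hard (gives under 1 mm)
- corner_far_left (a point): point on the plate's top face, right over the far left post, where to press that corner: 18 mm in from the plate's far edge, 22 mm in from its left edge; 40 mm above the bench. If this is the springy corner it sinks about 4 mm under a push of 3 to 5 N, then goes hard, and comes up when let go; if not, it is hard (gives under 1 mm)
- corner_far_right (a point): point on the plate's top face, right over the far right post, where to press that corner: 18 mm in from the plate's far edge, 22 mm in from its right edge; 40 mm above the bench. If this is the springy corner it sinks about 4 mm under a push of 3 to 5 N, then goes hard, and comes up when let go; if not, it is hard (gives under 1 mm)
- foot_near_left (a joint): small slip foot under the plate by the near left corner: how far the plate there has pushed it down, in m (up to 0.006); 0 at the start, and it stays where it was pushed. Reads about 0.003 once that corner has rocked fully, below 0.001 at a hard corner
- foot_near_right (a joint): small slip foot under the plate by the near right corner: how far the plate there has pushed it down, in m (up to 0.006); 0 at the start, and it stays where it was pushed. Reads about 0.003 once that corner has rocked fully, below 0.001 at a hard corner
- foot_far_left (a joint): small slip foot under the plate by the far left corner: how far the plate there has pushed it down, in m (up to 0.006); 0 at the start, and it stays where it was pushed. Reads about 0.003 once that corner has rocked fully, below 0.001 at a hard corner
- foot_far_right (a joint): small slip foot under the plate by the far right corner: how far the plate there has pushed it down, in m (up to 0.006); 0 at the start, and it stays where it was pushed. Reads about 0.003 once that corner has rocked fully, below 0.001 at a hard corner
- shim_near_left (a joint): rocking shim of the near left corner, in rad: 0 to 0.05 standing up at the start, 0.6 = flat (stop). It turns on a stiff hinge beside the plate and stays where it is left; pressing the tongue down takes about 5 to 9 N. When it is flat its inner end carries the corner.
- shim_near_right (a joint): rocking shim of the near right corner, in rad: 0 to 0.05 standing up at the start, 0.6 = flat (stop). It turns on a stiff hinge beside the plate and stays where it is left; pressing the tongue down takes about 5 to 9 N. When it is flat its inner end carries the corner.
- shim_far_left (a joint): rocking shim of the far left corner, in rad: 0 to 0.05 standing up at the start, 0.6 = flat (stop). It turns on a stiff hinge beside the plate and stays where it is left; pressing the tongue down takes about 5 to 9 N. When it is flat its inner end carries the corner.
- shim_far_right (a joint): rocking shim of the far right corner, in rad: 0 to 0.05 standing up at the start, 0.6 = flat (stop). It turns on a stiff hinge beside the plate and stays where it is left; pressing the tongue down takes about 5 to 9 N. When it is flat its inner end carries the corner.
- tongue_near_left (a point): on top of the near left shim's tongue (bare steel, 34 mm wide in x, 4 mm thick, pointing left, away from the plate), 36 mm out from the hinge; the tongue ends at 51 mm. Hinge along the cradle's x, at 28 mm height, 5 mm outside the plate's edge. Standing: slopes up outwards about 33 degrees, point at 50 mm height; flat: at 30 mm height, 60 mm (x) and 151 mm (y) from the cradle's centre
- tongue_near_right (a point): on top of the near right shim's tongue (bare steel, 34 mm wide in x, 4 mm thick, pointing right, away from the plate), 36 mm out from the hinge; the tongue ends at 51 mm. Hinge along the cradle's x, at 28 mm height, 5 mm outside the plate's edge. Standing: slopes up outwards about 33 degrees, point at 50 mm height; flat: at 30 mm height, 60 mm (x) and 151 mm (y) from the cradle's centre
- tongue_far_left (a point): on top of the far left shim's tongue (bare steel, 34 mm wide in x, 4 mm thick, pointing left, away from the plate), 36 mm out from the hinge; the tongue ends at 51 mm. Hinge along the cradle's x, at 28 mm height, 5 mm outside the plate's edge. Standing: slopes up outwards about 33 degrees, point at 50 mm height; flat: at 30 mm height, 60 mm (x) and 151 mm (y) from the cradle's centre
- tongue_far_right (a point): on top of the far right shim's tongue (bare steel, 34 mm wide in x, 4 mm thick, pointing right, away from the plate), 36 mm out from the hinge; the tongue ends at 51 mm. Hinge along the cradle's x, at 28 mm height, 5 mm outside the plate's edge. Standing: slopes up outwards about 33 degrees, point at 50 mm height; flat: at 30 mm height, 60 mm (x) and 151 mm (y) from the cradle's centre
- pan_weight: steel weight with a knob, 24 mm across, 32 mm high, standing on the balance pan; stays where it is. Origin: its underside centre
- deck_weight: steel calibration weight with a knob, 30 mm across, 40 mm high, on the cradle's deck between the two right shims; stays where it is. Origin: its underside centre
- jar: small amber jar, 30 mm across, 42 mm high, on the cradle's deck between the two left shims; stays where it is. Origin: its underside centre
- driver: screwdriver 170 mm long, lying on the bench on the robot's side of the cradle; stays where it is. Origin: on its length
- reagent: white reagent bottle 64 mm across, 130 mm high, right of the cradle; stays where it is. Origin: its underside centre
- tube_rack: blue rack with capped tubes, 70 x 160 x 92 mm, left of the cradle; stays where it is. Origin: its underside centre

How it is judged (in metres and radians):
On the way, in this order (a step that is already met when the one before it is completed fails the run):
1. with all shims still standing, the rocking corner has been pressed down (its slip foot is down by more than 1.5 mm) (value of joint any of foot_near_left, foot_near_right, foot_far_left, foot_far_right above 0.0015 m and value of joint each of shim_near_left, shim_near_right, shim_far_left, shim_far_right below 0.25 rad), for 0.05 s.
2. the shim of the corner that rocked is flat (((value of joint foot_near_left above 0.0015 m and value of joint shim_near_left above 0.54 rad) or (value of joint foot_near_right above 0.0015 m and value of joint shim_near_right above 0.54 rad) or (value of joint foot_far_left above 0.0015 m and value of joint shim_far_left above 0.54 rad) or (value of joint foot_far_right above 0.0015 m and value of joint shim_far_right above 0.54 rad))), for 0.1 s.
At the end, for the whole second after the job is handed in: The shim of the one corner that rocked (slip foot down by more than 1.5 mm) is flat (above 0.54 of 0.6 rad), the other three shims still stand (below 0.25 rad) and their corners never gave; the plate lies level within 0.015 rad, at rest, within 8 mm of where it began (((value of joint foot_near_left above 0.0015 m and value of joint shim_near_left above 0.54 rad and value of joint each of foot_near_right, foot_far_left, foot_far_right below 0.0015 m and value of joint each of shim_near_right, shim_far_left, shim_far_right below 0.25 rad) or (value of joint foot_near_right above 0.0015 m and value of joint shim_near_right above 0.54 rad and value of joint each of foot_near_left, foot_far_left, foot_far_right below 0.0015 m and value of joint each of shim_near_left, shim_far_left, shim_far_right below 0.25 rad) or (value of joint foot_far_left above 0.0015 m and value of joint shim_far_left above 0.54 rad and value of joint each of foot_near_left, foot_near_right, foot_far_right below 0.0015 m and value of joint each of shim_near_left, shim_near_right, shim_far_right below 0.25 rad) or (value of joint foot_far_right above 0.0015 m and value of joint shim_far_right above 0.54 rad and value of joint each of foot_near_left, foot_near_right, foot_far_left below 0.0015 m and value of joint each of shim_near_left, shim_near_right, shim_far_left below 0.25 rad)) and angle between plate's own z axis and vertical below 0.015 rad and distance of plate from where it was at the start of the episode below 0.008 m and linear speed of plate below 0.01 m/s); the robot touches nothing.
It fails at once if the plate was lifted or shifted by more than 12 mm (distance of plate from where it was at the start of the episode above 0.012 m).
It fails at once if something standing around was moved by more than 30 mm (distance of any of pan_weight, deck_weight, jar, driver, reagent, tube_rack from where it was at the start of the episode above 0.03 m).
It also fails if it takes over 48 s, if anything falls off the work surface, if the arm or the gripper's body presses on something with over 40 N, if the wrist force passes 120 N, or if a joint passes its speed limit or range.

## Working session

There is one attempt and no reset: what is moved stays moved. The work goes in short steps, Python scripts to look and compute and a shell command to move; the robot and the scene stay as the last step left them, time stands still between calls to the robot, and variables do not carry over. Pictures are saved under pics/ and viewed, about 8 in all and at most 12, crops included, and the job is handed in when it is done.

```bash
mkdir -p pics
python3 - <<'E'
from bench import telemetry, snapshot, camera_params
import cv2,numpy as np
print(telemetry.sense())
for n in("scene","side"):
    p,d=snapshot(n); cv2.imwrite(f"pics/{n}0.png",p[:,:,::-1]); np.save(f"pics/{n}0.npy",d)
    c=camera_params(n); print(n,c["K"],c["extrinsics"])
E
```

```text
{'time': 0.0, 'joint_pos': array([ 5.82461018e+01,  7.51713093e+00,  8.53293175e+01,  8.85681927e-05,
        8.72620268e+01, -4.89489003e+00]), 'qd': array([-0.08377655,  0.00278083,  0.02694105,  0.02252061, -0.00578942,
        0.00476037]), 'joint_efforts': array([-2.51563026e-03, -5.69383264e+01, -5.00552559e+01, -4.25537492e-04,
        1.47849019e-02, -3.02324872e-05]), 'tool_pos': array([270.78133309, 534.8004379 , 230.22298537]), 'tcp_rot': array([-1.79891928e+02, -9.34411445e-03,  1.53140979e+02]), 'ft_force': array([0.46859156, 0.13597305, 0.12108079]), 'wrist_torque': array([-0.00185677, -0.01655822, -0.00676521]), 'finger_gap': 85.38655286011705}
scene [[485.77122443   0.         316.01442106]
 [  0.         485.77122443 200.61836974]
 [  0.           0.           1.        ]] [[-8.97664084e-02  7.27732935e-01 -6.79960857e-01  1.35002112e+03]
 [ 9.95857549e-01  5.56565353e-02 -7.19033473e-02  9.67829227e+01]
 [-1.44821685e-02 -6.83598658e-01 -7.29714425e-01  9.55621221e+02]
 [ 0.00000000e+00  0.00000000e+00  0.00000000e+00  1.00000000e+00]]
side [[364.85698718   0.         320.18565893]
 [  0.         364.85698718 199.88699059]
 [  0.           0.           1.        ]] [[-9.93210281e-01 -8.93675255e-02  7.44767233e-02  4.66149190e+02]
 [-1.15781446e-01  6.97112615e-01 -7.07551170e-01  6.59961978e+02]
 [ 1.13134339e-02 -7.11370119e-01 -7.02726518e-01  7.03532003e+02]
 [ 0.00000000e+00  0.00000000e+00  0.00000000e+00  1.00000000e+00]]
```

View pics/scene0.png

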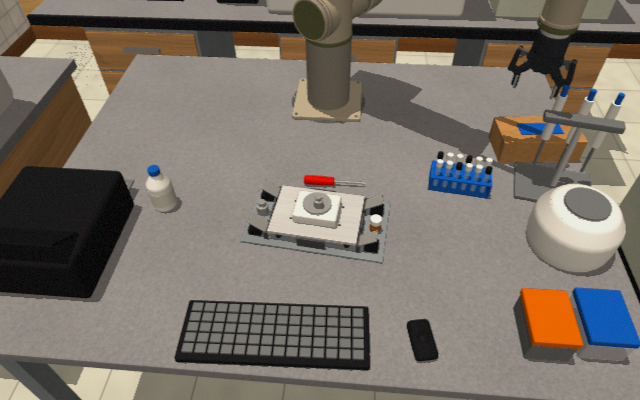

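The scene camera looks from the far side. The cradle is at about (318,220), the jar at (375,222) and the deck weight at (262,208). Next I'll fit the plate from depth.

```bash
cat > h.py <<'E'
import numpy as np,cv2
from bench import telemetry,snapshot,camera_params
def world(d,c):
    K,E=c["K"],c["extrinsics"]; v,u=np.indices(d.shape)
    P=np.stack([(u-K[0,2])/K[0,0]*d,(v-K[1,2])/K[1,1]*d,d],-1)
    return P@E[:3,:3].T+E[:3,3]
def proj(p,c):
    E=c["extrinsics"];q=(np.atleast_2d(p)-E[:3,3])@E[:3,:3];q=q@c["K"].T
    return q[:,:2]/q[:,2:]
E
python3 - <<'E'
from h import *
for n in("scene","side"):
    d=np.load(f"pics/{n}0.npy");c=camera_params(n);W=world(d,c)
    img=cv2.imread(f"pics/{n}0.png")
    roi=(d>0)&(abs(W[...,0]-640)<200)&(abs(W[...,1]-90)<230)
    b=roi&(W[...,2]<3)&(W[...,2]>-6); print(n,"bench z",np.median(W[b][:,2]))
    z=W[...,2]
    for lo,hi in((36.5,43.5),(4,12)):
        m=(roi&(z>lo)&(z<hi)).astype(np.uint8)
        k,l,s,ce=cv2.connectedComponentsWithStats(m)
        i=1+s[1:,4].argmax(); print(lo,s[i],cv2.minAreaRect(W[l==i][:,:2].astype(np.float32)),np.median(W[l==i][:,2]))
    p=proj([[640,90,20]],c)[0];print(p)
img=cv2.imread("pics/scene0.png")[165:275,235:400]
a=cv2.resize(img,None,fx=4.8,fy=4.8,interpolation=3);cv2.imwrite("pics/a.png",a[:600])
cv2.imwrite("pics/side_v.png",cv2.imread("pics/side0.png"))
E
```

```text
scene bench z 0.053694722793920846
36.5 [ 267  185   98   60 2661] ((538.3740234375, 13.340980529785156), (233.66146850585938, 177.0406036376953), 81.10887145996094) 40.17045918849317
4 [ 253  202  138   61 1549] ((542.2671508789062, 29.032852172851562), (326.33416748046875, 197.10308837890625), 84.68568420410156) 8.11711881281974
[345.39833291 251.65560643]
side bench z -0.12220167020598183
36.5 [ 277  174   81   72 2628] ((537.1491088867188, 10.056411743164062), (229.03720092773438, 169.3668212890625), 84.79533386230469) 39.72851520494004
4 [ 262  190   96   90 1803] ((539.1868896484375, 44.29069519042969), (295.5267639160156, 195.86236572265625), 84.00841522216797) 7.698062054139541
[273.62531704 229.74907373]
```

View pics/a.png

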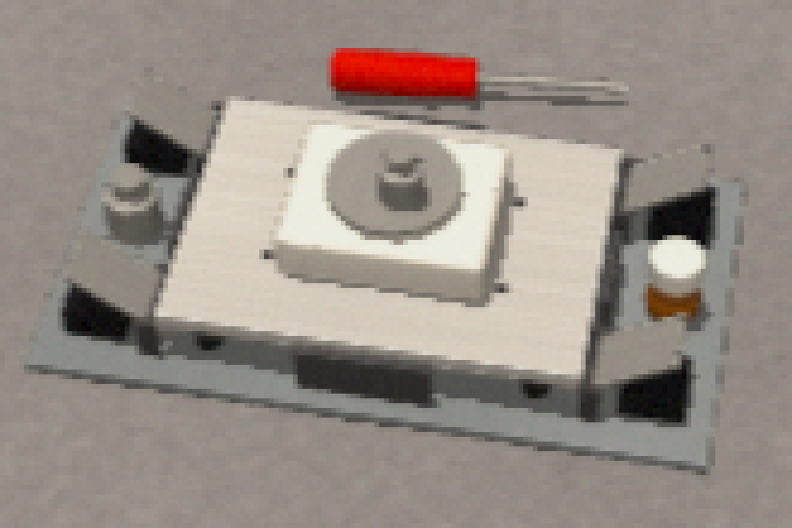

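View pics/side0.png

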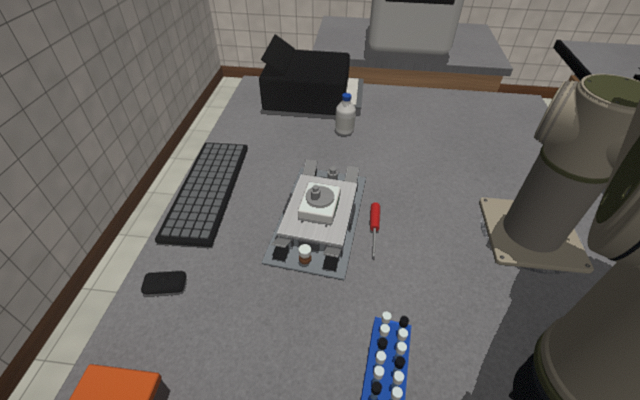

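The enlarged crop shows the plate's top corners at crop pixels near-right (228,98), near-left (620,150), far-left (590,378) and far-right (158,320). The deck corners are at (28,366), (708,468) and (742,183). I'll intersect these with their known heights.

```bash
cat >> h.py <<'E'
def ray(u,v,z,c):
    E=c["extrinsics"];r=E[:3,:3]@np.linalg.solve(c["K"],[u,v,1.]);t=(z-E[2,3])/r[2];return E[:3,3]+t*r
def fit(M,Wd):
    M=np.array(M,float);Wd=np.array(Wd)[:,:2];mc,wc=M.mean(0),Wd.mean(0);a,b=M-mc,Wd-wc
    y=np.arctan2((a[:,0]*b[:,1]-a[:,1]*b[:,0]).sum(),(a*b).sum());R=np.array([[np.cos(y),-np.sin(y)],[np.sin(y),np.cos(y)]])
    t=wc-R@mc;return y,t,Wd-(M@R.T+t)
E
python3 - <<'E'
from h import *
c=camera_params("scene")
f=lambda u,v,z:ray(235+(u+.5)/4.8-.5,165+(v+.5)/4.8-.5,z,c)
P=[f(228,98,40),f(620,150,40),f(590,378,40),f(158,320,40)]
D=[f(28,366,8),f(708,468,8),f(744,183,8)]
mp=[(-80,-110),(-80,110),(80,110),(80,-110)];md=[(98,-178),(98,178),(-98,178)]
for m,w in((mp,P),(md,D),(mp+md,P+D)):print(fit(m,w))
# depth-based plate interior from both cams
for n in("scene","side"):
    c=camera_params(n);W=world(np.load(f"pics/{n}0.npy"),c);
    y,t,_=fit(mp+md,P+D);L=(W[...,:2]-t)@np.array([[np.cos(y),-np.sin(y)],[np.sin(y),np.cos(y)]])
    m=(abs(W[...,2]-40)<2)&(abs(L[...,0])<84)&(abs(L[...,1])<112);print(n,np.percentile(L[m],[1,99],axis=0))
E
```

```text
(np.float64(-0.09192963473801048), array([538.43006975,  13.8812291 ]), array([[-1.71268554, -0.43749714],
       [ 1.56904334, -1.80613222],
       [ 0.05702585,  1.64025624],
       [ 0.08661636,  0.60337311]]))
(np.float64(-0.10247459080713428), array([539.0274234 ,  12.88523116]), array([[-0.33758835,  2.4074743 ],
       [ 0.32943605, -1.34379343],
       [ 0.00815231, -1.06368087]]))
(np.float64(-0.09903374954556325), array([538.76828507,  13.39764474]), array([[-1.32719182, -0.59415302],
       [ 0.39875397, -1.81378623],
       [-1.00489851,  2.76408085],
       [ 0.58047508,  1.57819584],
       [-0.72173046,  1.62117302],
       [ 1.16402066, -2.2533037 ],
       [ 0.91057108, -1.30220677]]))
scene [[ -80.70075233 -108.65460728]
 [  79.33460123  108.59250916]]
side [[ -81.81101133 -109.04132836]
 [  75.90938974  108.56278766]]
```

```bash
cat >> h.py <<'E'
from scipy.spatial.transform import Rotation as Ro
Y=-0.098;T0=np.array([538.6,13.5])
def pt(x,y):return T0+np.array([[np.cos(Y),-np.sin(Y)],[np.sin(Y),np.cos(Y)]])@[x,y]
def go(x,y,z):
    s=telemetry.sense();R=Ro.from_euler('xyz',s['tcp_rot'],degrees=True)
    print('t',round(s['time'],2),'tcp',s['tool_pos'].round(1),'rot',s['tcp_rot'].round(2),'F',s['ft_force'].round(2))
    w=R.inv().apply(np.r_[pt(x,y),z]-s['tool_pos'])/50
    e=(R.inv()*Ro.from_euler('xyz',[180,0,180+np.degrees(Y)],degrees=True)).as_rotvec()/2/np.pi
    print('shift',w.round(3),'turn',e.round(4))
E
python3 - <<'E'
from h import *
c=camera_params("scene");W=world(np.load("pics/scene0.npy"),c)
for u,v in((550,180),(545,118),(590,100),(565,88),(618,100),(460,160)):print((u,v),W[v,u].round())
go(-62,88,90)
E
```

```text
(550, 180) [345. 637.  12.]
(545, 118) [356. 553. 227.]
(590, 100) [339. 645. 272.]
(565, 88) [328. 583. 295.]
(618, 100) [348. 702. 281.]
(460, 160) [357. 380.  80.]
t 0.1 tcp [270.8 534.8 230.3] rot [-1.7990e+02 -1.0000e-02  1.5314e+02] F [ 0.24  0.39 -0.48]
shift [-7.696 -5.686  2.815] turn [-0.0003 -0.0001 -0.059 ]
```

```bash
python3 -m jog '[[[-0.45,-0.89,0,0,0,0,0],[-0.45,-0.89,0,0,0,0,0],[-0.45,-0.89,0,0,0,0,0],[-0.9,-0.5,0.1,0,0,-0.0197,0],[-0.9,-0.5,0.2,0,0,-0.0197,0],[-0.9,-0.5,0.2,0,0,-0.0196,0],[-0.8,-0.6,0.2,0,0,0,0],[-0.5,-0.7,0.2,0,0,0,0],[0,0,0,0,0,0,0]]]'; python3 -c "
from h import *
go(-62,88,90)"
```

```text
time: 1.23
tool_pos: [430.8, 196.4, 184.8]
tcp_rot: [-179.9, -0.1, 174.1]
ft_force: [-0.6, 0.3, -0.5]
finger_gap: 0.1
t 1.23 tcp [430.8 196.4 184.8] rot [-1.7990e+02 -1.2000e-01  1.7415e+02] F [-0.58  0.32 -0.52]
shift [-1.275 -1.662  1.897] turn [-0.0003 -0.0003 -0.0007]
```

```bash
python3 -m jog '[[[-0.43,-0.55,0.5,0,0,-0.0007,0],[-0.43,-0.55,0.6,0,0,0,0],[-0.415,-0.56,0.5,0,0,0,0],[0,0,0,0,0,0,0],[0,0,0,0,0,0,0]]]'
python3 - <<'E'
from h import *
go(-62,88,50)
c=camera_params("wrist");p,d=snapshot("wrist");img=p[:,:,::-1].copy()
for x,y,z in [(-62,88,40),(-62,-88,40),(62,88,40),(-80,110,40),(-80,-110,40),(80,110,40),(80,-110,40),(-60,145,50),(-98,178,8),(98,178,8),(60,145,50)]:
    u=proj([*pt(x,y),z],c)[0]
    if abs(u).max()<2000: cv2.drawMarker(img,tuple(int(a) for a in u.round()),(0,0,255),0,12,1)
cv2.imwrite("pics/w1.png",img)
E
```

```text
time: 1.85
tool_pos: [485.8, 111.2, 106.7]
tcp_rot: [180.0, -0.0, 174.6]
ft_force: [0.2, -0.1, 0.2]
finger_gap: -0.1
t 1.85 tcp [485.8 111.2 106.7] rot [ 1.7997e+02 -1.0000e-02  1.7464e+02] F [ 0.24 -0.12  0.16]
shift [-0.002 -0.083  1.134] turn [ 0.0001 -0.      0.0007]
```

View pics/w1.png

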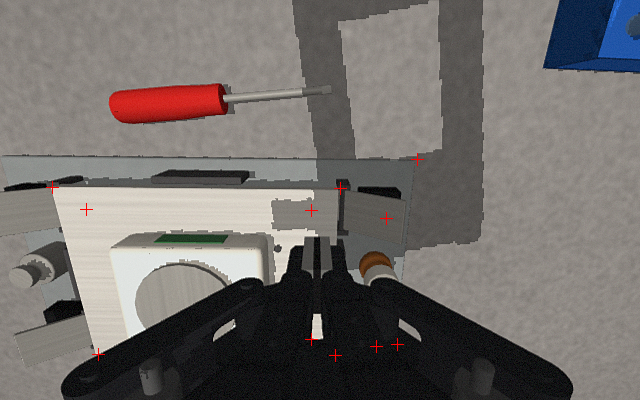

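The wrist view matches the model: plate corners (53,188) and (341,189) fall on the projected markers within about 2 px. I'm descending onto the near-left corner.

```bash
python3 -m jog '[[[0,-0.083,0.4,0,0,0,0],[0,0,0.4,0,0,0,0],[0,0,0.38,0,0,0,0],[0,0,0,0,0,0,0]]]'; for i in 1; do python3 -m jog '[[[0,0,0.06,0,0,0,0],[0,0,0.04,0,0,0,0],[0,0,0,0,0,0,0]]]';python3 -m jog '[[[0,0,0.04,0,0,0,0],[0,0,0,0,0,0,0]]]'; done
```

```text
time: 2.4
tool_pos: [484.5, 107.2, 46.8]
tcp_rot: [-180.0, -0.1, 174.7]
ft_force: [0.5, 0.7, 0.4]
finger_gap: -0.1
time: 2.78
tool_pos: [486.0, 106.3, 42.8]
tcp_rot: [180.0, 0.0, 174.6]
ft_force: [0.3, -0.6, 0.0]
finger_gap: -0.0
time: 3.02
tool_pos: [485.6, 106.1, 40.2]
tcp_rot: [-180.0, -0.0, 174.6]
ft_force: [0.4, -0.3, -0.1]
finger_gap: -0.0
```

```bash
python3 -m jog '[[[0,0,0.02,0,0,0,0],[0,0,0,0,0,0,0]]]' | grep -E "pos|force";python3 -m jog '[[[0,0,0.02,0,0,0,0],[0,0,0,0,0,0,0]]]'| grep -E "pos|force";python3 -m jog '[[[0,0,0.02,0,0,0,0],[0,0,0,0,0,0,0]]]'| grep -E "pos|force"
```

```text
tool_pos: [485.7, 106.1, 40.0]
ft_force: [-4.4, 0.2, 8.3]
tool_pos: [485.7, 106.2, 39.9]
ft_force: [-10.5, -1.3, 18.3]
tool_pos: [485.8, 106.2, 39.8]
ft_force: [-14.5, -3.2, 28.5]
```

Near-left is hard: the force rises about 10 N per mm with no sinking. Next is near-right.

```bash
python3 -m jog '[[[0,0,-0.3,0,0,0,0],[0,0,-0.6,0,0,0,0],[0,-0.8,0,0,0,0,0],[0,-0.9,0,0,0,0,0],[0,-0.9,0,0,0,0,0],[0,-0.88,0,0,0,0,0],[0,0,0.4,0,0,0,0],[0,0,0.32,0,0,0,0],[0,0,0,0,0,0,0],[0,0,0,0,0,0,0]]]'; python3 -c "
from h import *
go(-62,-88,40)"
```

```text
time: 5.03
tool_pos: [469.6, -66.6, 46.6]
tcp_rot: [180.0, 0.0, 174.7]
ft_force: [-0.1, -0.3, -0.0]
finger_gap: 0.1
t 5.03 tcp [469.6 -66.6  46.6] rot [180.     0.   174.69] F [-0.06 -0.32 -0.  ]
shift [ 0.024 -0.031  0.132] turn [0.     0.     0.0009]
```

```bash
python3 -m jog '[[[0.02,-0.03,0.06,0,0,0.0009,0],[0,0,0.05,0,0,0,0],[0,0,0,0,0,0,0],[0,0,0,0,0,0,0]]]'| grep -E "pos|force";for i in 1 2 3 ; do :; done; python3 -m jog '[[[0,0,0.02,0,0,0,0],[0,0,0,0,0,0,0]]]' | grep -E "pos|force";python3 -m jog '[[[0,0,0.02,0,0,0,0],[0,0,0,0,0,0,0]]]'| grep -E "pos|force";python3 -m jog '[[[0,0,0.02,0,0,0,0],[0,0,0,0,0,0,0]]]'| grep -E "pos|force"
```

```text
tool_pos: [468.3, -68.5, 40.9]
ft_force: [-0.3, 0.5, -0.2]
tool_pos: [468.4, -68.5, 40.0]
ft_force: [-1.3, -0.5, 3.4]
tool_pos: [468.4, -68.5, 39.0]
ft_force: [-1.0, -0.9, 3.8]
tool_pos: [468.3, -68.6, 37.9]
ft_force: [-1.2, -0.9, 4.6]
```

Near-right gives: it has sunk 2 mm at about 4 N. I'll push it to the stop.

```bash
python3 -m jog '[[[0,0,0.02,0,0,0,0],[0,0,0.02,0,0,0,0],[0,0,0,0,0,0,0]]]' | grep -E "time|pos|force";python3 -m jog '[[[0,0,0.02,0,0,0,0],[0,0,0,0,0,0,0]]]'| grep -E "pos|force";python3 -m jog '[[[0,0,0.02,0,0,0,0],[0,0,0,0,0,0,0]]]'| grep -E "pos|force"
```

```text
time: 6.65
tool_pos: [468.2, -68.6, 36.3]
ft_force: [-4.8, 0.2, 10.6]
tool_pos: [468.3, -68.7, 36.1]
ft_force: [-9.3, 1.2, 19.8]
tool_pos: [468.4, -68.7, 35.9]
ft_force: [-15.1, 1.1, 27.7]
```

The corner sank 4 mm and then went hard. Next I release it and move over the near-right tongue.

```bash
python3 -m jog '[[[0,0,-0.3,0,0,0,0],[0,0,-0.7,0,0,0,0],[0,-0.6,0,0,0,0,0],[0,-0.56,0,0,0,0,0],[0,0,0,0,0,0,0],[0,0,0,0,0,0,0]]]'
python3 - <<'E'
from h import *
go(-60,-146,60)
c=camera_params("wrist");p,d=snapshot("wrist");img=p[:,:,::-1].copy()
for x,y,z in [(-60,-145,50),(-80,-110,40),(-80,110,40),(60,-145,50)]:
    u=proj([*pt(x,y),z],c)[0]
    cv2.drawMarker(img,tuple(int(a) for a in u.round()),(0,0,255),0,12,1)
cv2.imwrite("pics/w2.png",img)
E
```

```text
time: 7.9
tool_pos: [462.2, -125.7, 83.5]
tcp_rot: [180.0, -0.0, 174.3]
ft_force: [-0.1, 0.1, 0.4]
finger_gap: -0.1
t 7.9 tcp [ 462.2 -125.7   83.5] rot [ 1.7997e+02 -3.0000e-02  1.7428e+02] F [-0.07  0.05  0.45]
shift [-0.048  0.     0.469] turn [ 0.0001 -0.0001 -0.0003]
```

View pics/w2.png

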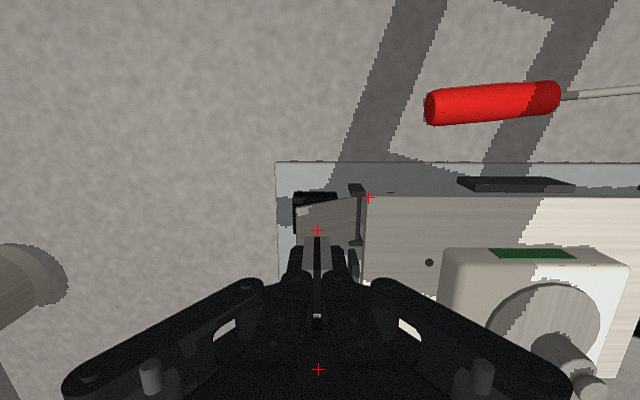

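The tongue spans columns 296–358 with its point near (317,230), right under the fingers. I press it down.

```bash
python3 -m jog '[[[-0.048,0,0.3,0,0,0,0],[0,0,0.2,0,0,0,0],[0,0,0.1,0,0,0,0],[0,0,0,0,0,0,0]]]' | grep -E "time|pos|force";python3 -m jog '[[[0,0,0.05,0,0,0,0],[0,0,0.05,0,0,0,0],[0,0,0.05,0,0,0,0],[0,0,0.05,0,0,0,0],[0,0,0,0,0,0,0]]]'| grep -E "pos|force"
```

```text
time: 8.45
tool_pos: [464.5, -126.1, 53.2]
ft_force: [-0.1, -0.4, -0.4]
tool_pos: [466.2, -127.2, 45.1]
ft_force: [0.7, -1.1, 4.1]
```

```bash
python3 -m jog '[[[0,0,0.05,0,0,0,0],[0,0,0.05,0,0,0,0],[0,0,0.05,0,0,0,0],[0,0,0.05,0,0,0,0],[0,0,0,0,0,0,0]]]'| grep -E "pos|force";python3 -m jog '[[[0,0,0.04,0,0,0,0],[0,0,0.04,0,0,0,0],[0,0,0,0,0,0,0]]]'| grep -E "pos|force"
```

```text
tool_pos: [466.5, -127.6, 35.2]
ft_force: [0.9, -2.4, 5.0]
tool_pos: [466.4, -127.8, 31.2]
ft_force: [0.4, -4.0, 4.3]
```

```bash
python3 -m jog '[[[0,0,0.03,0,0,0,0],[0,0,0,0,0,0,0],[0,0,0,0,0,0,0]]]'| grep -E "pos|force";python3 -m jog '[[[0,0,0.02,0,0,0,0],[0,0,0,0,0,0,0]]]'| grep -E "pos|force";python3 -m jog '[[[0,0,0.02,0,0,0,0],[0,0,0,0,0,0,0]]]'| grep -E "pos|force"
```

```text
tool_pos: [466.4, -127.7, 29.8]
ft_force: [-0.5, -4.9, 5.3]
tool_pos: [466.6, -127.8, 29.6]
ft_force: [-5.1, -1.7, 15.1]
tool_pos: [466.7, -127.8, 29.5]
ft_force: [-8.0, -0.9, 25.2]
```

The tongue stopped hard at 29.5 mm, so it is flat. I'll lift straight up and check with the scene camera.

```bash
python3 -m jog '[[[0,0,-0.3,0,0,0,0],[0,0,-0.8,0,0,0,0],[0,0,-1,0,0,0,0],[0.9,0,-0.9,0,0,0,0],[0.9,0,-0.6,0,0,0,0],[0.9,0,0,0,0,0,0],[0,0,0,0,0,0,0],[0,0,0,0,0,0,0]]]'
python3 - <<'E'
from h import *
p,d=snapshot("scene");c=camera_params("scene");W=world(d,c)
cv2.imwrite("pics/b.png",cv2.resize(p[165:275,235:400,::-1],None,fx=4.8,fy=4.8,interpolation=3))
W0=world(np.load("pics/scene0.npy"),c)
R=np.array([[np.cos(Y),-np.sin(Y)],[np.sin(Y),np.cos(Y)]])
for w in(W0,W):
  L=(w[...,:2]-T0)@R
  print([round(float(np.median(w[(abs(L[...,0]-60*a)<12)&(abs(abs(L[...,1]-145*b))<6)&(w[...,2]>15)][:,2])),1) for a in(-1,1) for b in(1,-1)])
  print([round(float(np.median(w[(abs(L[...,0]-62*a)<10)&(abs(L[...,1]-88*b)<12)][:,2])),1) for a in(-1,1) for b in(1,-1)])
E
```

```text
time: 11.95
tool_pos: [331.8, -113.3, 205.9]
tcp_rot: [-180.0, 0.1, 174.3]
ft_force: [0.1, 0.3, -0.3]
finger_gap: 0.2
[48.8, 46.9, 49.1, 48.9]
[40.4, 40.4, 38.8, 38.7]
[49.1, 29.7, 48.2, 48.2]
[40.5, 40.8, 38.9, 38.4]
```

View pics/b.png

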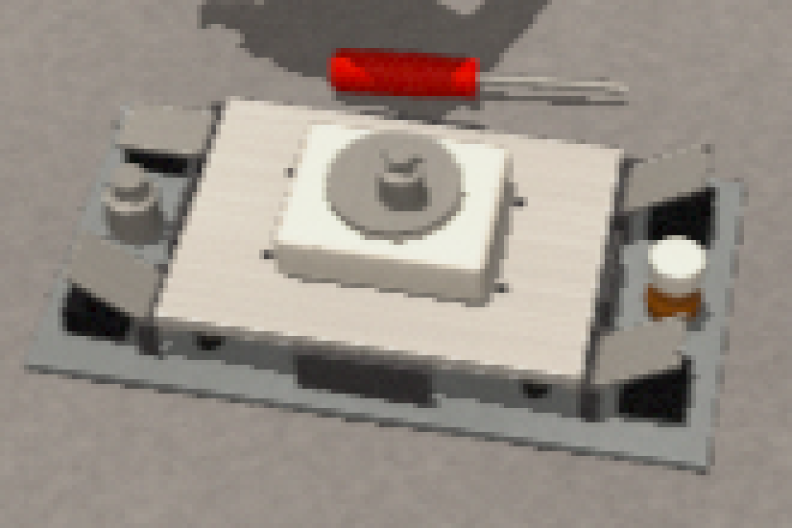

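The near-right tongue, at crop pixel (165,130), is flat. The other three still stand, and the plate corners and surrounding objects are where they were. I'm handing in.

```bash
python3 -c "
from bench import job
print(job.hand_in())"
```

```text
the job is handed in; nothing more can be done
None
```

The rocking corner was the near right one. I pushed it down to its stop, pressed that corner's shim flat and handed the job in at about 12 s on the robot's clock.

- **Finding the corner:** Near left was hard, about 10 N per mm with almost no give. Near right sank about 4 mm at 3–5 N, then went hard, and I pressed it to about 28 N. I did not press the two far corners, because the rocking one was already found.
- **Shim:** The near right tongue went down at about 4–5 N, a little under or at the low end of the stated 5–9 N. It stopped hard at 29.5 mm height, against 30 mm for flat.
- **Last checks:** The scene camera's depth puts the near right tongue at 29.7 mm and the other three at 48–49 mm, still standing. The plate's corner heights match the start within 0.4 mm. In the picture nothing around the cradle has visibly moved, and the arm is clear with no load on it.

No check failed. The joint values themselves cannot be read, so the slip foot travel is inferred from the 4 mm that the corner sank.

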